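# Dock the moisture meter and run its calibration check

### The job

Put the wood moisture meter flat into its cradle, head in the wide pocket, fully down, and let go of it; set it down, do not drop it. Then, with the meter left in the cradle, run the check on the control box: push the round key fully down for a moment and let it come right up, then the square key, then the long bar key, one at a time. Never press the plus-shaped key, and leave the other things on the bench where they are.

Things in the scene. Friction and masses are not known exactly. Their poses are not given: they have to be found in the camera images.
- meter: hand-held wood moisture meter, lying flat, screen up, 170 mm long. Origin: centre of its underside; x from tail to head, z up. Grey handle x = -85 to +25 mm, 42 mm wide, 30 mm thick; wider black head with the screen, x = +25 to +85 mm, 62 mm wide, 34 mm thick. 0.2 to 0.4 kg, balanced near the origin
- meter_grip (a point): point in the meter's handle to grip across (42 mm wide along the meter's y): 15 mm from the origin towards the tail, 15 mm above the underside
- meter_nose (a point): middle of the head's end face of the meter, 85 mm from the origin
- cradle: fixed cradle: grey plate 210 x 100 x 12 mm. Origin: centre of its underside; x points to the end with the wide pocket (for the head); narrow pocket at -x for the tail. Black pocket walls rise 10 mm above the plate, flared lips to 20 mm; 3 mm of play all round. No walls from x = -61 to +38 mm: finger room there. Seated, the meter lies on the plate, origin over origin, same x direction
- cradle_seat (a point): where the meter's origin lies when it is seated: middle of the plate's upper face, 12 mm above the cradle's underside
- keybox: fixed grey control box, 140 x 140 mm, 40 mm high, with four white spring keys in a square of 60 mm pitch on top, each on a 50 mm black housing 6 mm thick; which key sits at which corner varies. Origin: centre of its underside
- key_round_top (a point): centre of the top face of the round key, 32 mm across on the control box, 58 mm above the table when up; z up
- key_round (a joint): how far the round key is pressed: 0 up, 0.006 m fully down (about 5 N); it springs back
- key_square_top (a point): centre of the top face of the square key, 30 x 30 mm on the control box, 58 mm above the table when up; z up
- key_square (a joint): how far the square key is pressed: 0 up, 0.006 m fully down (about 5 N); it springs back
- key_bar_top (a point): centre of the top face of the long bar-shaped key, 16 x 42 mm on the control box, 58 mm above the table when up; z up
- key_bar (a joint): how far the bar key is pressed: 0 up, 0.006 m fully down (about 5 N); it springs back
- key_plus_top (a point): centre of the top face of the plus-shaped key, 36 mm across, arms 12 mm wide on the control box, 58 mm above the table when up; z up; it wipes the record and is not to be pressed
- key_plus (a joint): how far the plus key is pressed: 0 up, 0.006 m fully down (about 5 N); it springs back
- pencil: flat green carpenter's pencil, 150 x 14 x 8 mm, with a point; bystander; origin at the centre of its underside
- offcut: wooden offcut, 60 x 35 x 22 mm; bystander; origin at the centre of its underside
- sanding_block: cork sanding block, 100 x 62 x 33 mm; bystander; origin at the centre of its underside
- glue: pale glue bottle with a black cap, 60 mm across, 150 mm high; bystander; origin at the centre of its underside
- tape: tape measure, 65 x 36 mm, 62 mm high; bystander; origin at the centre of its underside
- try_square: try square lying flat, wooden stock 120 mm, steel blade 170 mm long; bystander; origin at the stock's underside centre
- plane: small hand plane, 170 x 52 mm, about 80 mm high; bystander; origin at the centre of its underside
There are look-alikes about, which are no part of the job. Leave any red look-alike of the cradle alone. Leave any green look-alike of the meter alone.

How it is judged:
By the outcome, as a careful person would: the job done as asked, in the order asked, and still so for the second after the job is handed in, with the robot touching nothing.
It also fails if it takes over 51 s, if anything falls off the work surface, if the arm or the gripper's body presses on something with over 40 N, if the wrist force passes 120 N, or if a joint passes its speed limit or range.

### The arm

A 6-joint arm with a two-finger parallel gripper is mounted at the origin on the work surface. World frame = base frame: x ahead of the robot, y to its left, z up, the work surface at z = 0. Lengths are in m, angles in rad, forces in N, time in s.
With the tool pointing down it reaches from about 0.375 to 0.975 m from the base axis. Payload 3.8 kg.
Tool frame: the origin (TCP) lies at the very end of the fingers, on their centre line; the grasp point (between the pads) lies 19 mm behind it (bot.pinch_z is the distance from the TCP to the grasp point, in m); x points along the fingers, y is the direction in which the jaws open and shut, and the axes are right-handed (so a half turn about x gives the same grasp; the last joint's range is limited). The gripper opens to 85 mm and grips with 20 to 120 N. Pads are 22 mm wide; open, the fingers measure 114 mm over their backs; the gripper's body (76 mm by 85 mm) begins 54 mm behind the grasp point. The pads swing forward as they close: fully open they stand 13 mm farther back than shut.
Start: joints at [-1.256, 0.264, 1.604, -0, 1.274, -0.037], TCP at [0.233, -0.634, 0.231] pointing down, gripper open.
Joint ranges: [-2.63, 2.63], [-0.94, 2.18], [0.31, 2.57], [-1.31, 4.45], [0, 2.66], [-2.55, 2.55]. Speed limits (rad/s): [2.57, 2.57, 3.14, 3.14, 3.14, 3.14].

### API

Orientations are given as a rotation vector (axis times angle).
In Python, from workcell import monitor, imaging, finish_job, bot gives the robot as it stands.
- The arm moves only by the tool jog_arm, never from a script. Its argument "rows" is a list of rows, each a list of 7 numbers: the shift along the tool's x, y, z in m, then the turn, a rotation vector about the tool's x, y, z in rad, then the opening in per cent of the stroke, from 0 (shut) to 100 (fully open). A call has 1 to 20 rows; each row is the pose to reach, as a shift and turn from the pose measured when the call began, along the tool's axes at that moment; what a row does not reach only later rows make up. A row lasts 1/10 s, in which the tool goes at most 50 mm and 8.59 degrees, less where a joint would pass 70% of its speed; a pose out of reach is approached as far as the arm can. A call with a gripper value outside its range is refused whole. The fingers move at their own pace and stop on an object; "force" is the grip in N (left out, the last holds). Time passes only in rows, so rows that repeat a pose let the fingers close. It gives the time, the measured TCP pose, the force and the opening at its end, in the units of the state.
- monitor.read_state(): the state, without advancing time (a new reading comes with each control period).
- imaging.read_camera(name): name is "scene" or "top" or "wrist"; returns the picture (384x512x3 uint8, blue, green, red); there is no depth.
- imaging.camera_params(name): a dict with "fx", "fy", "cx", "cy" (pixels), "k1" (the pictures are not rectified: a ray, as slopes to the right and down, at radius r is drawn at 1 + k1 r^2 times it, then the intrinsics apply), "T" (4x4, takes a point from camera to world coordinates); the wrist camera has in their place "T_tool_cam" (4x4, takes a point from camera to tool coordinates, whose origin is the TCP and whose axes are the tool frame's). Camera axes: x right, y down, z forward; pixel columns grow to the right and rows downward; lengths in m; the calibration is good to about 2 mm. A picture is of the moment at which its call begins: read the wrist's pose just before it. camera_params takes no time and is no camera call.
- finish_job(): hands the job in, once; it reports no verdict.
The state is a dict: "time": time; "q": joint angles; "joint_vel": joint speeds; "joint_torque": joint torques, N m; "tool_pos": TCP position; "tcp_rot": TCP orientation; "wrist_force": force on the tool from outside, world axes, zero at the start; "torque": the same for the moment, N m; "width": opening from 0.0 (shut) to 1.0 (fully open).
Only numpy, scipy, OpenCV 4.12 (cv2) and the standard library are available. Lean on these libraries where they do the work, as an engineer would, in place of code of your own. Each camera call takes 0.05 s, during which the arm holds its last target. There are 200 camera calls.

## Working session

There is one attempt and no reset: what is moved stays moved. The work goes in short steps, Python scripts to look and compute and a tool call to move; the robot and the scene stay as the last step left them, time stands still between calls to the robot, and variables do not carry over. Pictures are saved under pics/ and viewed, about 8 in all and at most 12, crops included, and the job is handed in when it is done.

Besides the shell and the picture viewer there is one more tool, called after "Emit:" by a JSON object that holds its "name" and its "arguments". jog_arm: Moves the arm, as the interface text tells. Its arguments: {"type":"object","properties":{"rows":{"type":"array","items":{"type":"array","items":{"type":"number"}}},"force":{"type":"number"}},"required":["rows"]}

```bash
mkdir -p pics
cat > h.py <<'E'
import numpy as np, cv2
from scipy.spatial.transform import Rotation as R
from workcell import monitor, imaging, finish_job, bot
def shot(name, fn=None):
    s=monitor.read_state(); im=imaging.read_camera(name); p=imaging.camera_params(name)
    if 'T' in p: T=np.array(p['T'])
    else:
        W=np.eye(4); W[:3,:3]=R.from_rotvec(s['tcp_rot']).as_matrix(); W[:3,3]=s['tool_pos']; T=W@np.array(p['T_tool_cam'])
    if fn: cv2.imwrite('pics/'+fn,im)
    return im,p,T
def ray(uv,p,z,T):
    K=np.array([[p['fx'],0,p['cx']],[0,p['fy'],p['cy']],[0,0,1]],float)
    n=cv2.undistortPoints(np.array(uv,float).reshape(-1,1,2),K,np.array([p['k1'],0,0,0.])).reshape(-1,2)
    d=np.c_[n,np.ones(len(n))]@T[:3,:3].T
    return T[:3,3]+d*((z-T[2,3])/d[:,2])[:,None]
def proj(X,p,T):
    c=(np.atleast_2d(X)-T[:3,3])@T[:3,:3]; n=c[:,:2]/c[:,2:]; r=(n**2).sum(1,keepdims=True)
    return n*(1+p['k1']*r)*[p['fx'],p['fy']]+[p['cx'],p['cy']]
E
python3 - <<'E'
from h import *
a,p,T=shot('top','top0.png'); print(p['fx'],p['k1'],T.round(3).tolist())
b,p,T=shot('scene','scene0.png')
print(T.round(3).tolist())
print(monitor.read_state())
print([k for k in dir(bot) if k[0]!='_'])
E
```

```text
410.96788325351787 -0.04599821938603702 [[-0.014, -0.984, 0.179, 0.232], [-1.0, 0.013, -0.009, 0.017], [0.007, -0.179, -0.984, 1.448], [0.0, 0.0, 0.0, 1.0]]
[[0.325, 0.7, -0.636, 1.216], [0.946, -0.246, 0.214, -0.248], [-0.007, -0.671, -0.742, 0.924], [0.0, 0.0, 0.0, 1.0]]
{'time': 0.1, 'q': array([-1.25590535e+00,  2.64691208e-01,  1.60523054e+00,  1.72968075e-05,
        1.27371702e+00, -3.68808056e-02]), 'joint_vel': array([ 0.00089758, -0.00214124, -0.00368675,  0.00070141,  0.00011378,
       -0.00013029]), 'joint_torque': array([ 5.62079622e-04, -5.16706860e+01, -3.68591809e+01, -9.03014802e-05,
        6.30144757e-03, -2.41490028e-05]), 'tool_pos': array([ 0.23238998, -0.63303048,  0.23008123]), 'tcp_rot': array([ 2.03060256,  0.36301936, -2.03115357]), 'wrist_force': array([ 0.09195743, -0.05585486, -0.75930828]), 'torque': array([ 0.0697069 ,  0.0531504 , -0.02489924]), 'width': 1.00036560189521}
['MotionError', 'pinch_z']
```

View pics/top0.png

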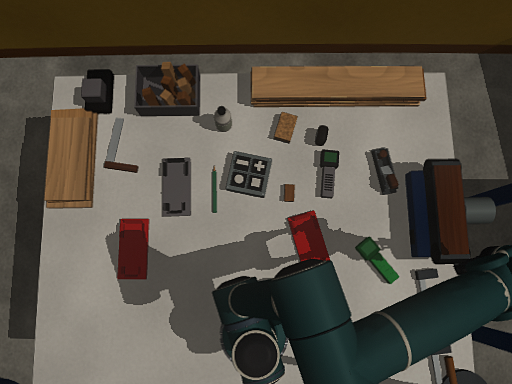

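View pics/scene0.png

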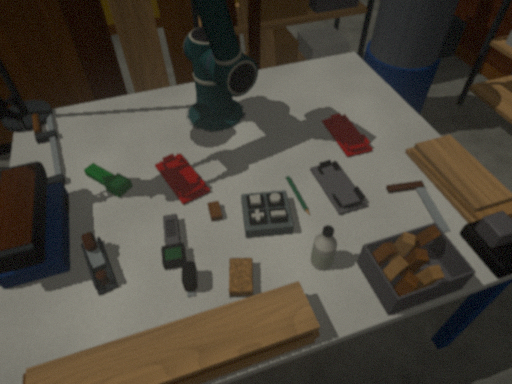

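The meter candidates in the top view are the grey one with a black head at (328,172) and the green look-alike at (377,260). The grey one fits. The cradle candidates are the grey plate at (176,187) and the red ones at (133,248) and (308,237). The grey one fits. I'll confirm both in one enlarged crop.

Run:
```python
from h import *
a=cv2.imread('pics/top0.png')
c=a[140:225,150:350]
cv2.imwrite('pics/crop1.png',cv2.resize(c,None,fx=4,fy=4,interpolation=cv2.INTER_CUBIC))
p=imaging.camera_params('top');T=np.array(p['T'])
for n,uv,z in [('meter',(328,172),.03),('cradle',(176,187),.012),('box',(248,173),.04)]: print(n,ray(uv,p,z,T).round(3))
print(imaging.camera_params('wrist'))
```

```text
meter [[ 0.553 -0.272  0.03 ]]
cradle [[0.509 0.269 0.012]]
box [[0.55  0.012 0.04 ]]
{'fx': 268.34983685701985, 'fy': 268.34983685701985, 'cx': 253.7694191650876, 'cy': 191.32954916384642, 'k1': -0.05934601702067692, 'T_tool_cam': array([[ 5.63119487e-04, -2.92486304e-01,  9.56269546e-01,
        -1.42059671e-01],
       [ 9.99999238e-01,  1.21527127e-03, -2.17165607e-04,
         3.60770548e-07],
       [-1.09860894e-03,  9.56268940e-01,  2.92486765e-01,
        -7.43146357e-02],
       [ 0.00000000e+00,  0.00000000e+00,  0.00000000e+00,
         1.00000000e+00]])}
```

View pics/crop1.png

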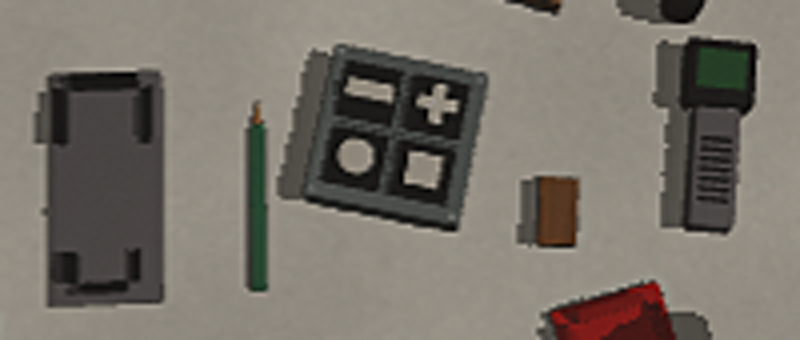

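The crop confirms the grey meter (head up, towards +x) and the grey cradle with its wide pocket at the top. Keys in the crop: bar (370,90), plus (437,103), round (356,157), square (425,170).

```bash
cat >> h.py <<'E'
def goal(pos,yaw):  # tool down, tool y-axis at world angle yaw+90deg (or opposite, the nearer)
    s=monitor.read_state(); M=R.from_rotvec(s['tcp_rot']).as_matrix()
    best=None
    for k in (0,np.pi):
        y=np.array([-np.sin(yaw+k),np.cos(yaw+k),0]); x=np.array([0,0,-1.]); G=np.c_[x,y,np.cross(x,y)]
        rv=R.from_matrix(M.T@G).as_rotvec()
        if best is None or np.linalg.norm(rv)<np.linalg.norm(best): best=rv
    print('row',(M.T@(np.array(pos)-s['tool_pos'])).round(4),best.round(4),'t',s['time'],'tcp',s['tool_pos'].round(4),'F',s['wrist_force'].round(1),'w',round(s['width'],3))
E
python3 - <<'E'
from h import *
p=imaging.camera_params('top');T=np.array(p['T'])
f=lambda x,y:(150+x/4-.4,140+y/4-.4)
A=ray([f(710,228),f(724,40)],p,.03,T); d=A[1]-A[0]; print('meter',A.round(3),np.arctan2(d[1],d[0]),np.linalg.norm(d))
A=ray([f(105,305),f(105,70)],p,.012,T); d=A[1]-A[0];print('cradle',A.round(3),np.arctan2(d[1],d[0]),np.linalg.norm(d),A.mean(0))
print('keys b,p,r,s',ray([f(370,90),f(437,103),f(356,157),f(425,170)],p,.058,T).round(3))
print(R.from_rotvec(monitor.read_state()['tcp_rot']).as_matrix().round(3))
goal((.50,-.272,.23),0)
E
```

```text
meter [[ 0.464 -0.264  0.03 ]
 [ 0.635 -0.285  0.03 ]] -0.12187164770752985 0.17179359712790118
cradle [[0.406 0.268 0.012]
 [0.619 0.272 0.012]] 0.018421275159638064 0.2131083574352947 [0.51225523 0.26971349 0.012     ]
keys b,p,r,s [[ 0.585  0.032  0.058]
 [ 0.573 -0.026  0.058]
 [ 0.526  0.045  0.058]
 [ 0.514 -0.014  0.058]]
[[-0.001  0.345 -0.939]
 [ 0.002 -0.939 -0.345]
 [-1.    -0.002 -0.   ]]
row [ 0.0006 -0.2467 -0.3756] [3.518e-01 3.000e-04 2.000e-03] t 0.1 tcp [ 0.2324 -0.633   0.2301] F [ 0.1 -0.1 -0.8] w 1.0
```

Emit:
{"name": "jog_arm", "arguments": {"rows": [[0.03, -0.233, -0.409, 0.472, 0, 0, 100], [0.03, -0.233, -0.409, 0.472, 0, 0, 100], [0.03, -0.233, -0.409, 0.472, 0, 0, 100], [0.03, -0.233, -0.409, 0.472, 0, 0, 100], [0.03, -0.233, -0.409, 0.472, 0, 0, 100], [0.03, -0.233, -0.409, 0.472, 0, 0, 100], [0.03, -0.233, -0.409, 0.472, 0, 0, 100], [0.03, -0.233, -0.409, 0.472, 0, 0, 100], [0.03, -0.233, -0.409, 0.472, 0, 0, 100], [0.03, -0.233, -0.409, 0.472, 0, 0, 100], [0.03, -0.233, -0.409, 0.472, 0, 0, 100], [0.03, -0.233, -0.409, 0.472, 0, 0, 100], [0.03, -0.233, -0.409, 0.472, 0, 0, 100]]}}

```text
time: 1.4
tool_pos: [0.5352, -0.2741, 0.2004]
tcp_rot: [-2.157, 0.129, 2.16]
wrist_force: [-0.1, -0.1, -0.8]
width: 0.997
```

Run:
```python
from h import *
a,p,T=shot('wrist','w1.png'); np.savez('w1.npz',T=T)
t,_,_=shot('top','top1.png')
goal((.535,-.273,.2),-.12)
```

```text
row [ 0.0006 -0.0015  0.0004] [-0.002   0.0011  0.0016] t 1.5 tcp [ 0.5352 -0.2745  0.2006] F [-0.2 -0.2 -0.2] w 0.998
```

View pics/w1.png

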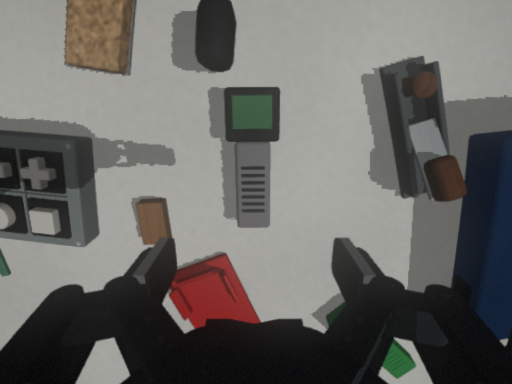

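The wrist view shows the meter's head at (223–280, 87–142) and its handle at (237–270, 143–227). The open fingers have room on both sides.

Run:
```python
from h import *
p=imaging.camera_params('wrist');T=np.load('w1.npz')['T']; im=cv2.imread('pics/w1.png').astype(int)
g=im.sum(2)
# handle edges per row
L=[];Rr=[]
for v in range(150,222,4):
    r=np.abs(np.diff(g[v].astype(float)))
    # first/last dark (<table) crossing around handle
    m=np.where(g[v,215:295]<g[v,285:295].mean()*0.78)[0]+215
    L.append((m[0],v));Rr.append((m[-1]+1,v))
print(L[::4],Rr[::4])
Lw=ray(L,p,.03,T);Rw=ray(Rr,p,.03,T)
for W in(Lw,Rw):
    k=np.polyfit(W[:,0],W[:,1],1); print('yaw',np.arctan(k[0]),'y at .535',np.polyval(k,.535))
A=ray([(251.5,87),(254.5,227)],p,.032,T); d=A[1]-A[0]; print(A.round(4),np.linalg.norm(d),np.arctan2(-d[1],-d[0]))
print(ray([(223,143),(280,143)],p,.034,T).round(4))
```

```text
[(np.int64(221), 150), (np.int64(223), 166), (np.int64(223), 182), (np.int64(223), 198), (np.int64(224), 214)] [(np.int64(270), 150), (np.int64(270), 166), (np.int64(270), 182), (np.int64(270), 198), (np.int64(270), 214)]
yaw -0.09462066663887604 y at .535 -0.2368456479616403
yaw -0.10230317725182567 y at .535 -0.2934041163764404
[[ 0.6328 -0.2832  0.032 ]
 [ 0.4675 -0.2667  0.032 ]] 0.1661024338311495 -0.09947731288675266
[[ 0.5766 -0.2435  0.034 ]
 [ 0.5688 -0.3081  0.034 ]]
```

Emit:
{"name": "jog_arm", "arguments": {"rows": [[0.05, -0.0023, 0.001, -0.022, 0, 0, 100], [0.1, -0.0023, 0.001, -0.022, 0, 0, 100], [0.14, -0.0023, 0.001, -0.022, 0, 0, 100], [0.165, -0.0023, 0.001, -0.022, 0, 0, 100], [0.18, -0.0023, 0.001, -0.022, 0, 0, 100], [0.19, -0.0023, 0.001, -0.022, 0, 0, 100], [0.197, -0.0023, 0.001, -0.022, 0, 0, 100], [0.197, -0.0023, 0.001, -0.022, 0, 0, 100], [0.197, -0.0023, 0.001, -0.022, 0, 0, 100]], "force": 50}}

```text
time: 2.4
tool_pos: [0.5353, -0.2724, 0.0049]
tcp_rot: [-2.171, 0.108, 2.169]
wrist_force: [0.9, -0.9, 0.0]
width: 1.0
```

Emit:
{"name": "jog_arm", "arguments": {"rows": [[0, 0, 0, 0, 0, 0, 40], [0, 0, 0, 0, 0, 0, 40], [0, 0, 0, 0, 0, 0, 40], [0, 0, 0, 0, 0, 0, 40], [0, 0, 0, 0, 0, 0, 40], [0, 0, 0, 0, 0, 0, 40]]}}

```text
time: 3.0
tool_pos: [0.5361, -0.2727, 0.0059]
tcp_rot: [-2.173, 0.109, 2.167]
wrist_force: [-1.2, 0.8, 5.8]
width: 0.479
```

Emit:
{"name": "jog_arm", "arguments": {"rows": [[0, 0, 0, 0, 0, 0, 0], [0, 0, 0, 0, 0, 0, 0], [0, 0, 0, 0, 0, 0, 0], [-0.01, 0, 0, 0, 0, 0, 0], [-0.04, 0, 0, 0, 0, 0, 0], [-0.09, 0, 0, 0, 0, 0, 0], [-0.14, 0, 0, 0, 0, 0, 0], [-0.19, 0, 0, 0, 0, 0, 0], [-0.22, 0, 0, 0, 0, 0, 0], [-0.22, 0, 0, 0, 0, 0, 0]], "force": 50}}

```text
time: 4.0
tool_pos: [0.5385, -0.2744, 0.2328]
tcp_rot: [-2.186, 0.114, 2.159]
wrist_force: [0.8, 0.3, -1.7]
width: 0.481
```

Run:
```python
from h import *
goal((.497,.2694,.22),0.018)
```

```text
row [ 0.0092 -0.537   0.0957] [-0.118  -0.0124 -0.0051] t 4.0 tcp [ 0.5385 -0.2744  0.2328] F [ 0.8  0.3 -1.7] w 0.481
```

Emit:
{"name": "jog_arm", "arguments": {"rows": [[0.001, -0.03, 0.005, -0.007, 0, 0, 0], [0.002, -0.07, 0.012, -0.015, -0.002, -0.001, 0], [0.002, -0.11, 0.02, -0.024, -0.003, -0.001, 0], [0.003, -0.15, 0.027, -0.033, -0.004, -0.002, 0], [0.003, -0.19, 0.034, -0.042, -0.005, -0.002, 0], [0.004, -0.23, 0.041, -0.05, -0.006, -0.002, 0], [0.005, -0.27, 0.048, -0.06, -0.006, -0.002, 0], [0.006, -0.31, 0.055, -0.068, -0.007, -0.003, 0], [0.006, -0.35, 0.062, -0.077, -0.008, -0.003, 0], [0.007, -0.39, 0.07, -0.086, -0.009, -0.004, 0], [0.007, -0.43, 0.077, -0.095, -0.01, -0.004, 0], [0.008, -0.47, 0.084, -0.103, -0.011, -0.004, 0], [0.009, -0.505, 0.09, -0.111, -0.012, -0.005, 0], [0.009, -0.525, 0.094, -0.115, -0.0124, -0.005, 0], [0.009, -0.537, 0.0957, -0.118, -0.0124, -0.005, 0], [0.009, -0.537, 0.0957, -0.118, -0.0124, -0.005, 0], [0.009, -0.537, 0.0957, -0.118, -0.0124, -0.005, 0]]}}

```text
time: 5.7
tool_pos: [0.4965, 0.2685, 0.2191]
tcp_rot: [2.21, 0.018, -2.213]
wrist_force: [0.4, -1.0, -2.8]
width: 0.483
```

Run:
```python
from h import *
a,p,T=shot('wrist','w2.png'); np.savez('w2.npz',T=T)
goal((.497,.2694,.22),0.018)
```

```text
row [-0.0006 -0.0012 -0.0002] [-0.0008  0.0011 -0.0013] t 5.75 tcp [0.4968 0.2682 0.2194] F [-1.2 -0.1 -2.4] w 0.482
```

View pics/w2.png

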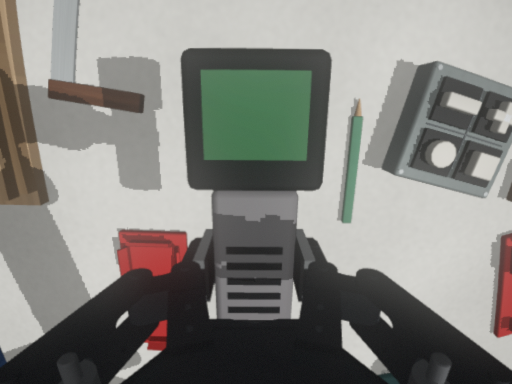

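The held meter hides the cradle, so I'll step aside 0.17 m to see it. In this view the head's end edge is at (183–330, 50) and its rear corners at (187,190) and (323,190).

Emit:
{"name": "jog_arm", "arguments": {"rows": [[0, 0.04, 0, 0, 0, 0, 0], [0, 0.08, 0, 0, 0, 0, 0], [0, 0.12, 0, 0, 0, 0, 0], [0, 0.15, 0, 0, 0, 0, 0], [0, 0.17, 0, 0, 0, 0, 0], [0, 0.17, 0, 0, 0, 0, 0], [0, 0.17, 0, 0, 0, 0, 0]]}}

```text
time: 6.45
tool_pos: [0.4997, 0.0971, 0.2198]
tcp_rot: [2.213, 0.015, -2.215]
wrist_force: [0.7, 0.8, -3.3]
width: 0.481
```

Run:
```python
from h import *
a,p,T=shot('wrist','w3.png'); np.savez('w3.npz',T=T)
c=a[100:384,0:300]; cv2.imwrite('pics/w3c.png',cv2.resize(c,None,fx=2,fy=2,interpolation=cv2.INTER_CUBIC))
# meter in hand from w2 (origin = TCP): head corners
T2=np.load('w2.npz')['T']
w=ray([(183,52),(330,52),(187,190),(323,190),(215,195),(298,195),(217,250),(295,250)],p,.2,T2)
print(w.round(4))
```

```text
[[0.601  0.3094 0.2   ]
 [0.6027 0.2284 0.2   ]
 [0.5215 0.3109 0.2   ]
 [0.5231 0.2253 0.2   ]
 [0.5186 0.2933 0.2   ]
 [0.5195 0.2409 0.2   ]
 [0.4795 0.2929 0.2   ]
 [0.4805 0.2402 0.2   ]]
```

View pics/w3c.png

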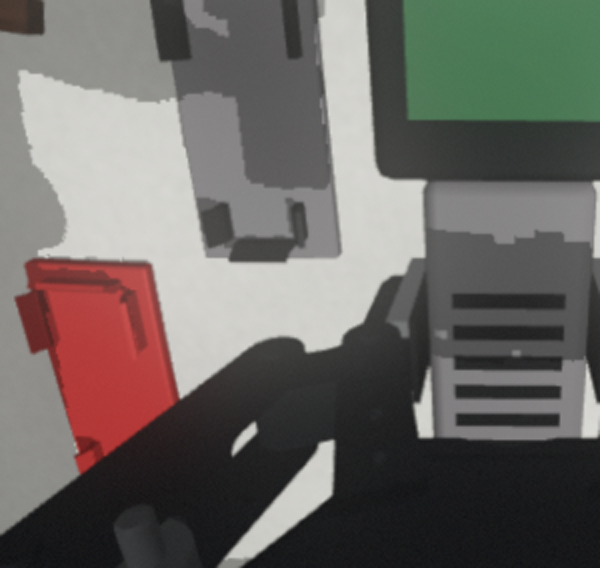

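The near end of the cradle plate shows at picture pixels (103,228) and (169,228). I still need the far end.

Run:
```python
from h import *
a=cv2.imread('pics/w3.png')
c=a[30:240,30:200]; cv2.imwrite('pics/w3d.png',cv2.resize(c,(510,630),interpolation=cv2.INTER_CUBIC)[:600])
```

```text
(no output)
```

View pics/w3d.png

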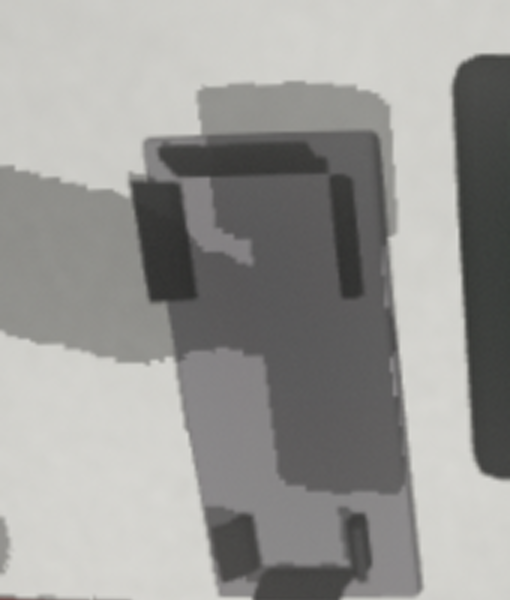

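Run:
```python
from h import *
p=imaging.camera_params('wrist');T=np.load('w3.npz')['T']
f=lambda x,y:(30+x/3-.33,30+y/3-.33)
A=ray([f(145,141),f(377,133),f(219,597),f(412,595)],p,.012,T); print(A.round(4), A.mean(0).round(4))
B=ray([f(422,593),f(381,140)],p,.0,T); print('base right',B.round(4))
d=A[0]-A[2];e=A[1]-A[3];w=A[0]-A[1]
print(np.linalg.norm(d),np.linalg.norm(e),np.linalg.norm(w),np.linalg.norm(A[2]-A[3]),[np.arctan2(v[1],v[0]) for v in (d,e)],np.arctan2(-w[0],w[1]))
# pocket inner: far wall inner top edge etc. floor corners
# meter in hand
T2=np.load('w2.npz')['T']
print(ray([(183,52),(330,52),(187,190),(323,190)],p,.2475,T2).round(4))
print(ray([(215,195),(298,195),(217,250),(295,250)],p,.2435,T2).round(4))
# top camera cradle corners
a=cv2.imread('pics/top0.png');t=imaging.camera_params('top');Tt=np.array(t['T'])
f=lambda x,y:(150+x/4-.4,140+y/4-.4)
C=ray([f(49,72),f(161,70),f(49,305),f(162,301)],t,.012,Tt);print('top',C.round(4),C.mean(0).round(4))
goal((.5,.1,.22),.018)
```

```text
[[0.6131 0.318  0.012 ]
 [0.6151 0.2191 0.012 ]
 [0.4066 0.3154 0.012 ]
 [0.4098 0.2199 0.012 ]] [0.5111 0.2681 0.012 ]
base right [[0.4054 0.219  0.    ]
 [0.6137 0.2217 0.    ]]
0.2065542637446604 0.20521335331250595 0.09895473230132108 0.09549548301823409 [np.float64(0.012913406420271707), np.float64(-0.004039681043168545)] 0.01972001058215051
[[0.5922 0.2978 0.2475]
 [0.5933 0.2407 0.2475]
 [0.5361 0.2988 0.2475]
 [0.5373 0.2385 0.2475]]
[[0.5327 0.287  0.2435]
 [0.5335 0.2488 0.2435]
 [0.5042 0.2868 0.2435]
 [0.5049 0.2483 0.2435]]
top [[0.6176 0.3223 0.012 ]
 [0.6181 0.2211 0.012 ]
 [0.4063 0.3171 0.012 ]
 [0.4086 0.2177 0.012 ]] [0.5127 0.2695 0.012 ]
row [-0.0002 -0.0022 -0.0004] [-0.0024  0.0009 -0.0009] t 6.5 tcp [0.4997 0.0978 0.2198] F [-0.4  0.7 -2. ] w 0.486
```

Emit:
{"name": "jog_arm", "arguments": {"rows": [[0, -0.04, 0.0005, 0.0, 0.001, -0.001, 0], [0, -0.08, 0.001, 0.0, 0.001, -0.001, 0], [0, -0.12, 0.001, 0.0, 0.001, -0.001, 0], [0, -0.15, 0.001, 0.0, 0.001, -0.001, 0], [0, -0.171, 0.001, 0.0, 0.001, -0.001, 0], [0.02, -0.171, 0.001, 0.0, 0.001, -0.001, 0], [0.05, -0.171, 0.001, 0.0, 0.001, -0.001, 0], [0.09, -0.171, 0.001, 0.0, 0.001, -0.001, 0], [0.12, -0.171, 0.001, 0.0, 0.001, -0.001, 0], [0.14, -0.171, 0.001, 0.0, 0.001, -0.001, 0], [0.15, -0.171, 0.001, 0.0, 0.001, -0.001, 0], [0.15, -0.171, 0.001, 0.0, 0.001, -0.001, 0], [0.15, -0.171, 0.001, 0.0, 0.001, -0.001, 0]]}}

```text
time: 7.8
tool_pos: [0.4966, 0.2695, 0.0706]
tcp_rot: [2.215, 0.019, -2.212]
wrist_force: [0.5, 0.7, -2.0]
width: 0.479
```

Run:
```python
from h import *
goal((.4985,.269,.05),.016)
a,p,T=shot('wrist','w4.png'); np.savez('w4.npz',T=T)
b,p,T=shot('scene')
c=b[130:240,290:400]; d=cv2.resize(c,(560,560),interpolation=cv2.INTER_CUBIC)
cv2.imwrite('pics/s4.png',d)
```

```text
row [ 0.0206  0.0005 -0.0019] [ 0.0001 -0.0014  0.0008] t 7.8 tcp [0.4966 0.2695 0.0706] F [ 0.5  0.7 -2. ] w 0.479
```

View pics/w4.png

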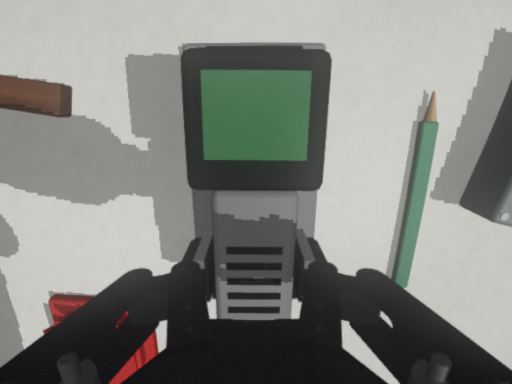

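View pics/s4.png

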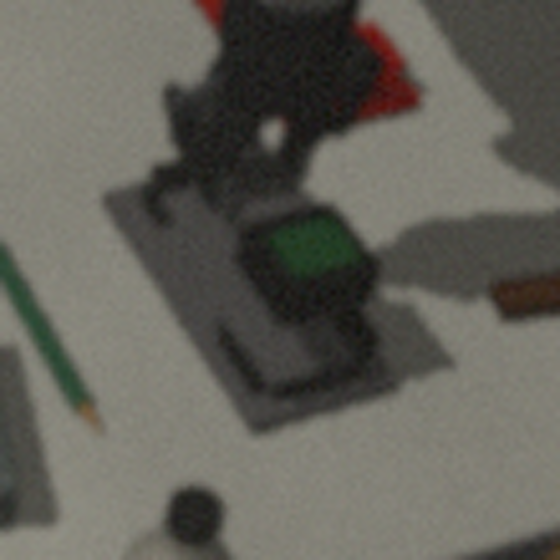

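In the wrist view the plate's far edge shows at (182–325, 44). Its left side is at about (194,195–255) and its right side at about (317,195–255).

Run:
```python
from h import *
p=imaging.camera_params('wrist');T=np.load('w4.npz')['T']; im=cv2.imread('pics/w4.png').astype(int).sum(2)
for v in (196,210,225,238): print(v,[int(x) for x in im[v,186:202]],[int(x) for x in im[v,308:324]])
for u in (200,255,310): print(u,[int(x) for x in im[38:54,u]])
print(ray([(182.5,44),(325,44),(194,200),(316,200),(194,240),(316,240)],p,.012,T).round(4))
```

```text
196 [419, 419, 419, 419, 413, 390, 317, 253, 256, 256, 259, 262, 257, 256, 260, 257] [400, 398, 402, 402, 403, 404, 399, 401, 435, 588, 610, 611, 614, 614, 615, 615]
210 [423, 425, 422, 423, 420, 416, 393, 321, 255, 256, 262, 262, 262, 260, 258, 256] [401, 400, 401, 403, 400, 400, 396, 440, 595, 613, 613, 615, 615, 615, 612, 613]
225 [422, 420, 421, 419, 419, 421, 417, 408, 349, 263, 256, 255, 258, 258, 258, 258] [400, 401, 398, 399, 398, 394, 438, 596, 612, 613, 613, 616, 615, 616, 616, 616]
238 [416, 419, 416, 414, 419, 416, 414, 389, 321, 221, 162, 150, 152, 147, 156, 196] [191, 190, 193, 192, 205, 315, 535, 595, 603, 604, 607, 607, 607, 609, 610, 610]
200 [591, 589, 588, 589, 576, 400, 356, 370, 370, 282, 207, 189, 191, 186, 190, 191]
255 [597, 597, 594, 576, 489, 363, 356, 311, 205, 187, 181, 187, 187, 183, 184, 188]
310 [606, 605, 606, 600, 539, 401, 365, 385, 407, 407, 376, 244, 198, 197, 203, 198]
[[0.614  0.3202 0.012 ]
 [0.6157 0.2228 0.012 ]
 [0.5016 0.3169 0.012 ]
 [0.5033 0.2203 0.012 ]
 [0.4664 0.3187 0.012 ]
 [0.4682 0.2172 0.012 ]]
```

Emit:
{"name": "jog_arm", "arguments": {"rows": [[0.005, 0, -0.002, 0, -0.0014, 0.0008, 0], [0.015, 0, -0.002, 0, -0.0014, 0.0008, 0], [0.025, 0, -0.002, 0, -0.0014, 0.0008, 0], [0.033, 0, -0.002, 0, -0.0014, 0.0008, 0], [0.037, 0, -0.002, 0, -0.0014, 0.0008, 0], [0.04, 0, -0.002, 0, -0.0014, 0.0008, 0], [0.04, 0, -0.002, 0, -0.0014, 0.0008, 0]]}}

```text
time: 8.6
tool_pos: [0.499, 0.2694, 0.0307]
tcp_rot: [2.214, 0.018, -2.213]
wrist_force: [0.4, 0.3, -3.0]
width: 0.478
```

Emit:
{"name": "jog_arm", "arguments": {"rows": [[0.0015, 0, 0, 0, 0, 0, 0], [0.003, 0, 0, 0, 0, 0, 0], [0.004, 0, 0, 0, 0, 0, 0], [0.004, 0, 0, 0, 0, 0, 0]]}}

```text
time: 9.0
tool_pos: [0.499, 0.2694, 0.0268]
tcp_rot: [2.214, 0.018, -2.213]
wrist_force: [-0.7, -0.3, -1.7]
width: 0.479
```

Emit:
{"name": "jog_arm", "arguments": {"rows": [[0.001, 0, 0, 0, 0, 0, 0], [0.002, 0, 0, 0, 0, 0, 0], [0.003, 0, 0, 0, 0, 0, 0], [0.003, 0, 0, 0, 0, 0, 0]]}}

```text
time: 9.4
tool_pos: [0.4988, 0.2693, 0.0236]
tcp_rot: [2.214, 0.018, -2.213]
wrist_force: [0.1, -0.6, -2.0]
width: 0.482
```

Still no contact, so I'll keep descending in small steps.

Emit:
{"name": "jog_arm", "arguments": {"rows": [[0.001, 0, 0, 0, 0, 0, 0], [0.002, 0, 0, 0, 0, 0, 0], [0.003, 0, 0, 0, 0, 0, 0], [0.003, 0, 0, 0, 0, 0, 0]]}}

```text
time: 9.8
tool_pos: [0.4987, 0.2693, 0.0203]
tcp_rot: [2.213, 0.017, -2.214]
wrist_force: [0.8, -1.8, -3.1]
width: 0.477
```

Emit:
{"name": "jog_arm", "arguments": {"rows": [[0.001, 0, 0, 0, 0, 0, 0], [0.002, 0, 0, 0, 0, 0, 0], [0.002, 0, 0, 0, 0, 0, 0]]}}

```text
time: 10.1
tool_pos: [0.4986, 0.2692, 0.0182]
tcp_rot: [2.213, 0.017, -2.214]
wrist_force: [-0.8, -0.2, -2.5]
width: 0.484
```

Emit:
{"name": "jog_arm", "arguments": {"rows": [[0.001, 0, 0, 0, 0, 0, 0], [0.0015, 0, 0, 0, 0, 0, 0], [0.0015, 0, 0, 0, 0, 0, 0]]}}

```text
time: 10.4
tool_pos: [0.4987, 0.2693, 0.0179]
tcp_rot: [2.213, 0.017, -2.214]
wrist_force: [-3.4, -2.6, 5.9]
width: 0.48
```

Contact came at TCP z = 0.018, which is the plate height plus the grasp offset, so the meter is down. I'll release and retreat.

Emit:
{"name": "jog_arm", "arguments": {"rows": [[0, 0, 0, 0, 0, 0, 52], [0, 0, 0, 0, 0, 0, 60], [0, 0, 0, 0, 0, 0, 75], [0, 0, 0, 0, 0, 0, 75], [0, 0, 0, 0, 0, 0, 75], [-0.01, 0, 0, 0, 0, 0, 75], [-0.03, 0, 0, 0, 0, 0, 75], [-0.07, 0, 0, 0, 0, 0, 75], [-0.12, 0, 0, 0, 0, 0, 75], [-0.17, 0, 0, 0, 0, 0, 75], [-0.2, 0, 0, 0, 0, 0, 75], [-0.2, 0, 0, 0, 0, 0, 75], [-0.2, 0, 0, 0, 0, 0, 75]]}}

```text
time: 11.7
tool_pos: [0.4993, 0.2696, 0.2194]
tcp_rot: [2.217, 0.019, -2.211]
wrist_force: [-0.1, 0.1, -0.9]
width: 0.747
```

Run:
```python
from h import *
a,p,T=shot('wrist','w5.png'); np.savez('w5.npz',T=T)
goal((.53,.045,.15),.018)
```

```text
row [ 0.0676  0.2245 -0.0283] [-0.0022  0.0007 -0.0004] t 11.75 tcp [0.4982 0.2691 0.2175] F [-0.2  1.1 -0.2] w 0.748
```

View pics/w5.png

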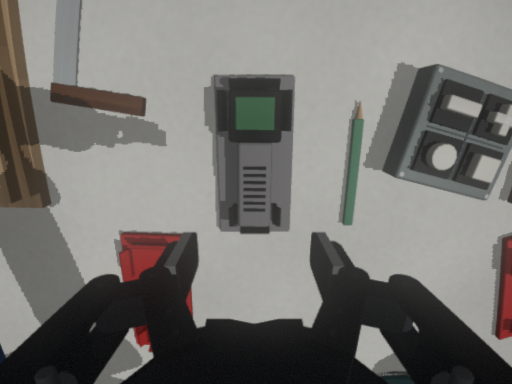

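The meter sits centrally in the cradle, with the head between the wide-pocket walls at (255,110) and the handle at (255,185). Next I'll shut the gripper and go above the key box.

Emit:
{"name": "jog_arm", "arguments": {"rows": [[0, 0.05, -0.004, 0, 0, 0, 0], [0, 0.1, -0.008, 0, 0, 0, 0], [0.01, 0.15, -0.011, 0, 0, 0, 0], [0.02, 0.2, -0.014, 0, 0, 0, 0], [0.02, 0.24, -0.017, 0, 0, 0, 0], [0.02, 0.26, -0.017, 0, 0, 0, 0], [0.02, 0.26, -0.017, 0, 0, 0, 0], [0.02, 0.26, -0.017, 0, 0, 0, 0]]}}

```text
time: 12.55
tool_pos: [0.5181, 0.0094, 0.1958]
tcp_rot: [2.21, 0.016, -2.219]
wrist_force: [0.4, 0.0, 0.4]
width: 0.005
```

Run:
```python
from h import *
a,p,T=shot('wrist','w6.png')
m=((a.min(2)>120)).astype(np.uint8)
n,l,st,c=cv2.connectedComponentsWithStats(m)
for i in range(1,n):
    if 200<st[i,4]<3000: print(st[i],c[i].round(1),ray([c[i]],p,.058,T).round(4))
cv2.imwrite('pics/w6c.png',cv2.resize(a[60:260,130:390],(780,600)))
goal((.526,.045,.1),.018)
```

```text
[211 104  42  24 620] [231.8 115.7] [[0.5857 0.0326 0.058 ]]
[272 112  35  36 624] [288.9 129.4] [[ 0.573  -0.0256  0.058 ]]
[206 158  29  28 644] [220.1 171.7] [[0.5276 0.0455 0.058 ]]
[259 170  31  30 685] [274.2 184.2] [[ 0.5147 -0.0127  0.058 ]]
[249 300  11  23 213] [253.8 311.7] [[0.3441 0.0067 0.058 ]]
[  3 355  36  27 471] [ 23.1 368.2] [[0.2171 0.3581 0.058 ]]
row [ 0.0962 -0.0348 -0.0085] [-0.0023  0.0035  0.0004] t 12.6 tcp [0.5184 0.01   0.1962] F [ 0.8  0.4 -0.4] w -0.0
```

View pics/w6c.png

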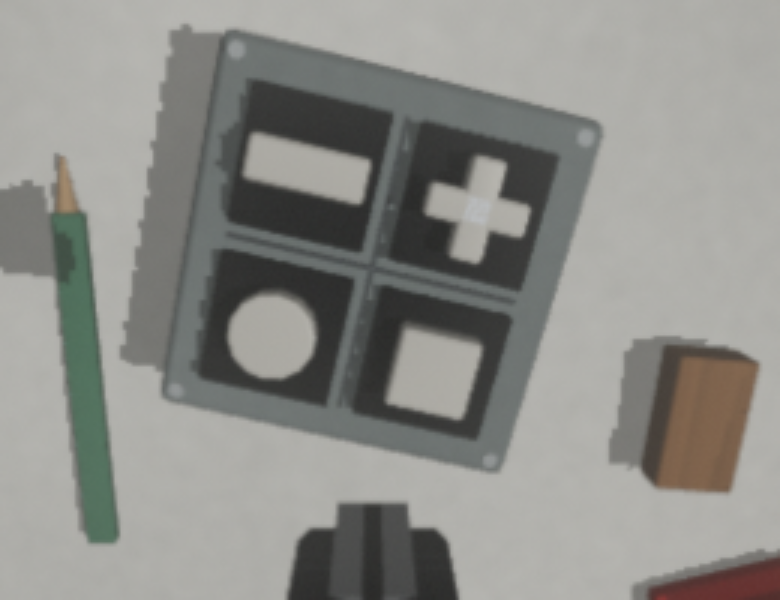

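The keys are clear in the crop: bar (307,168), plus (478,210), round (272,335), square (435,372). I'll take the round key first.

Emit:
{"name": "jog_arm", "arguments": {"rows": [[0.02, -0.0355, -0.0095, -0.002, 0.0035, 0, 0], [0.06, -0.0355, -0.0095, -0.002, 0.0035, 0, 0], [0.1, -0.0355, -0.0095, -0.002, 0.0035, 0, 0], [0.12, -0.0355, -0.0095, -0.002, 0.0035, 0, 0], [0.126, -0.0355, -0.0095, -0.002, 0.0035, 0, 0], [0.126, -0.0355, -0.0095, -0.002, 0.0035, 0, 0], [0.126, -0.0355, -0.0095, -0.002, 0.0035, 0, 0]]}}

```text
time: 13.3
tool_pos: [0.5281, 0.0464, 0.0714]
tcp_rot: [2.215, 0.021, -2.21]
wrist_force: [0.2, 0.2, 0.9]
width: 0.0
```

Run:
```python
from h import *
goal((.5275,.0455,.051),.016)
```

```text
row [0.0204 0.0009 0.0006] [ 0.0025 -0.0022  0.0005] t 13.3 tcp [0.5281 0.0464 0.0714] F [0.2 0.2 0.9] w 0.0
```

Emit:
{"name": "jog_arm", "arguments": {"rows": [[0.005, 0.001, 0, 0, -0.002, 0, 0], [0.01, 0.001, 0, 0, -0.002, 0, 0], [0.014, 0.001, 0, 0, -0.002, 0, 0], [0.017, 0.001, 0, 0, -0.002, 0, 0], [0.02, 0.001, 0, 0, -0.002, 0, 0], [0.021, 0.001, 0, 0, -0.002, 0, 0], [0.021, 0.001, 0, 0, -0.002, 0, 0], [0.021, 0.001, 0, 0, -0.002, 0, 0]]}}

```text
time: 14.1
tool_pos: [0.5287, 0.0453, 0.052]
tcp_rot: [2.213, 0.021, -2.211]
wrist_force: [-3.7, -0.8, 11.5]
width: 0.003
```

The round key is bottomed: z is 0.052 and the force is 11 N, above the 5 N spring. I'll lift and go to the square key.

Emit:
{"name": "jog_arm", "arguments": {"rows": [[-0.01, 0, 0, 0, 0, 0, 0], [-0.02, 0, 0, 0, 0, 0, 0], [-0.03, 0, 0, 0, 0, 0, 0], [-0.03, 0, 0, 0, 0, 0, 0], [-0.03, 0.03, 0.008, 0, 0, 0, 0], [-0.03, 0.058, 0.0145, 0, 0, 0, 0], [-0.03, 0.058, 0.0145, 0, 0, 0, 0], [-0.02, 0.058, 0.0145, 0, 0, 0, 0], [-0.02, 0.058, 0.0145, 0, 0, 0, 0]]}}

```text
time: 15.0
tool_pos: [0.514, -0.0124, 0.0702]
tcp_rot: [2.211, 0.022, -2.215]
wrist_force: [-0.6, -0.4, 0.2]
width: 0.001
```

Emit:
{"name": "jog_arm", "arguments": {"rows": [[0.005, 0, 0, 0, 0, 0, 0], [0.009, 0, 0, 0, 0, 0, 0], [0.013, 0, 0, 0, 0, 0, 0], [0.016, 0, 0, 0, 0, 0, 0], [0.019, 0, 0, 0, 0, 0, 0], [0.02, 0, 0, 0, 0, 0, 0], [0.02, 0, 0, 0, 0, 0, 0], [0.02, 0, 0, 0, 0, 0, 0]]}}

```text
time: 15.8
tool_pos: [0.5138, -0.0118, 0.0519]
tcp_rot: [2.21, 0.022, -2.216]
wrist_force: [-7.2, 2.7, 14.4]
width: 0.002
```

The square key is bottomed too. Next is the bar key, passing clear of the plus key at height.

Emit:
{"name": "jog_arm", "arguments": {"rows": [[-0.01, 0, 0, 0, 0, 0, 0], [-0.02, 0, 0, 0, 0, 0, 0], [-0.03, 0, 0, 0, 0, 0, 0], [-0.04, 0, 0, 0, 0, 0, 0], [-0.05, -0.015, -0.025, 0, 0, 0, 0], [-0.05, -0.03, -0.05, 0, 0, 0, 0], [-0.05, -0.043, -0.0725, 0, 0, 0, 0], [-0.05, -0.043, -0.0725, 0, 0, 0, 0], [-0.03, -0.043, -0.0725, 0, 0, 0, 0], [-0.02, -0.043, -0.0725, 0, 0, 0, 0], [-0.02, -0.043, -0.0725, 0, 0, 0, 0]]}}

```text
time: 16.9
tool_pos: [0.5829, 0.0321, 0.0695]
tcp_rot: [2.205, 0.022, -2.222]
wrist_force: [-1.0, -0.9, 0.6]
width: 0.004
```

Emit:
{"name": "jog_arm", "arguments": {"rows": [[0.003, 0, -0.0025, 0, 0, 0, 0], [0.007, 0, -0.0025, 0, 0, 0, 0], [0.012, 0, -0.0025, 0, 0, 0, 0], [0.015, 0, -0.0025, 0, 0, 0, 0], [0.018, 0, -0.0025, 0, 0, 0, 0], [0.0195, 0, -0.0025, 0, 0, 0, 0], [0.0195, 0, -0.0025, 0, 0, 0, 0], [0.0195, 0, -0.0025, 0, 0, 0, 0]]}}

```text
time: 17.7
tool_pos: [0.5859, 0.032, 0.052]
tcp_rot: [2.206, 0.022, -2.22]
wrist_force: [-3.4, -1.3, 11.1]
width: 0.003
```

Emit:
{"name": "jog_arm", "arguments": {"rows": [[-0.01, 0, 0, 0, 0, 0, 0], [-0.02, 0, 0, 0, 0, 0, 0], [-0.05, 0, 0, 0, 0, 0, 0], [-0.1, 0, 0, 0, 0, 0, 0], [-0.15, 0, 0, 0, 0, 0, 0], [-0.18, 0.03, 0.03, 0, 0, 0, 0], [-0.18, 0.07, 0.05, 0, 0, 0, 0], [-0.18, 0.1, 0.07, 0, 0, 0, 0], [-0.18, 0.1, 0.07, 0, 0, 0, 0], [-0.18, 0.1, 0.07, 0, 0, 0, 0]]}}

```text
time: 18.7
tool_pos: [0.5186, -0.0699, 0.2326]
tcp_rot: [2.207, 0.02, -2.221]
wrist_force: [0.4, 0.0, 0.2]
width: 0.002
```

Run:
```python
from h import *
b,p,T=shot('scene')
cv2.imwrite('pics/s7.png',cv2.resize(b[130:280,220:400],(720,600),interpolation=cv2.INTER_CUBIC))
s=monitor.read_state(); print(s['time'],s['wrist_force'])
```

```text
18.75 [-0.45450519  0.03893937 -0.14740259]
```

View pics/s7.png

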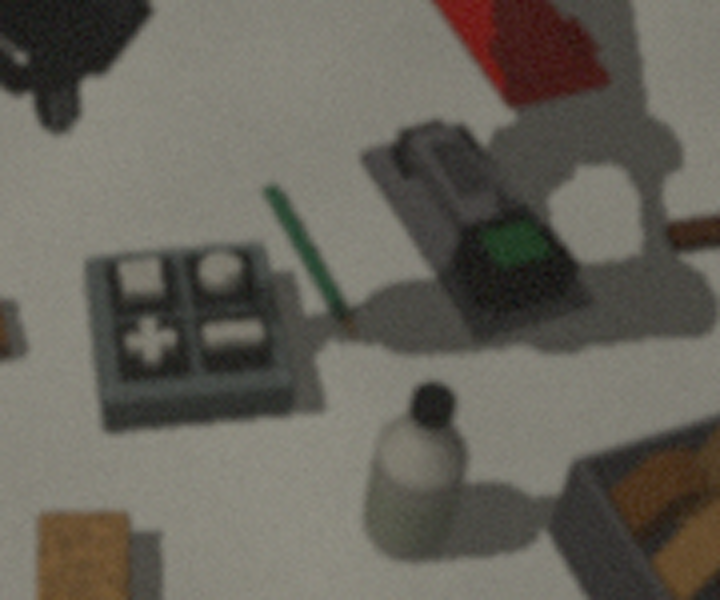

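The meter lies flat in the cradle at about (480,215) in the crop. All four keys are up at about (180,305), the pencil and glue have not moved, and the arm is clear. I'm handing the job in.

```bash
python3 -c "
from h import *
print(finish_job())"
```

```text
the job is handed in; nothing more can be done
None
```

The meter is seated in the grey cradle with its head in the wide pocket, and I pressed the round, square and bar keys once each, in that order. The job was handed in at about 18.8 s, against the 51 s limit.

- **Meter:** I lowered it in small steps. Contact came at TCP z = 0.018 m, which is the plate height plus the grasp offset, so it is fully down. I opened the fingers only after that. Pictures taken after release and at the end show it lying flat and central.
- **Keys:** at the bottom of each press the TCP was at 0.052 m, which matches the full 6 mm stroke. The wrist force was 11–14 N, above the 5 N spring. I lifted clear after each press, and the last picture shows all the keys up. The plus key was never touched.
- **Other things:** the final crop shows the pencil and glue bottle unmoved. I did not compare the rest against the first picture, but the arm stayed well clear of them.
- **One disagreement:** the width of the held meter in the wrist picture suggested it was about 8 mm lower in the grip than the grasp height implied. The contact height agreed with the grasp height instead, so it had not slipped.

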